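# Rock the seesaw gate and feed the bearing balls down the other chute

## Task

On the ball sorter, rock the seesaw gate over its pivot so that it slopes to the other side, then press the red release knob down long enough for all three waiting steel balls to roll down that other chute into its tray, and let it come back up. Just press and push, picking nothing up: do not touch the balls themselves, let none out before the gate is over, and leave the tools and other things around the sorter where they are.

Things in the scene. Friction and masses are not known exactly. Their poses are not given: they have to be found in the camera images.
- sorter: The ball sorter, fixed to the table, about 430 mm wide. Origin: underside of its base plate, at table height, below the middle of the seesaw; x points away from the robot's side, up the feed lane, y to the left along the seesaw, z up.
- lane (a point): Low end of the grey feed lane's floor, at x = 17 mm of the sorter, 100 mm above the table. The lane (34 mm wide over its walls, y = 0) runs from here to x = 152 mm, rising to 119 mm; its wall tops stand about 15 mm above the floor. Balls drop from here into the middle of the seesaw.
- tray_blue (a point): Middle of the blue tray's floor, sorter x = 0, y = +165 mm. Open tray 104 x 104 mm, walls 32 to 55 mm high. A fixed aluminium chute (46 mm wide, y = 81 to 130 mm, highest edge about 80 mm above the table) leads into it from the seesaw's end.
- tray_orange (a point): The same for the orange tray on the other side, at y = -165 mm.
- gate (a joint): Tilt (rad) of the seesaw gate, a steel trough 170 mm long on a pivot along the sorter's x axis. Rests against a stop at +0.28 or -0.28 and starts at either. Positive: +y end up, balls roll to -y (orange tray). Negative: -y end up, balls roll to +y (blue tray). Top-heavy: once past level it tips over by itself and stays; under 1 N on a raised pad rocks it.
- pivot (a point): Pivot of the gate, 86 mm above the table over the sorter's origin. A dark steel weight (32 mm thick) stands on the gate above it, on the robot's side of the trough (x = -60 to -20 mm), reaching 52 mm above the pivot and leaning with the gate.
- pad_left (a point): Middle of the top face of the yellow finger pad (40 mm in x, 36 mm in y, 5 mm thick) at the gate's +y end, on the robot's side of the trough, 85 mm from the pivot along the gate and at x = -55 mm of the sorter. About 113 mm above the table when raised, 66 mm when down.
- pad_right (a point): The same for the pad at the gate's -y end.
- release (a joint): Travel of the release knob (m): 0 up, 0.024 fully down. A spring pushes it up (2 N at the top, 5 N fully down). Its brass stop plate blocks the feed lane in front of the first ball; the lane is free from 0.021 on. The balls need about one second to leave the lane and two to three to settle.
- knob_top (a point): Middle of the top of the red round release knob (36 mm across, 8 mm thick) at x = 45, y = -58 mm of the sorter, 160 mm above the table when up; it is pressed straight down.
- ball1_center (a point): Centre of the first steel ball in the queue (22 mm diameter, 44 g), waiting in the feed lane about 117 to 123 mm above the table. Not to be touched.
- ball2_center (a point): Centre of the second steel ball in the queue (22 mm diameter, 44 g), waiting in the feed lane about 117 to 123 mm above the table. Not to be touched.
- ball3_center (a point): Centre of the third steel ball in the queue (22 mm diameter, 44 g), waiting in the feed lane about 117 to 123 mm above the table. Not to be touched.
- ball1: The first steel ball as a body; origin at its underside as built, turns as it rolls.
- ball2: The second steel ball as a body; origin at its underside as built, turns as it rolls.
- ball3: The third steel ball as a body; origin at its underside as built, turns as it rolls.
- holder: Dark steel tool holder with a taper, standing, 44 mm across, 75 mm high; a loose bystander; origin under its centre.
- bearing_ring: Steel ring, 48 mm across, 16 mm high; loose bystander; origin under its centre.
- oil_can: Green can, 48 mm across, 75 mm high; loose bystander; origin under its centre.
- parallel: Ground steel bar 110 x 14 x 25 mm; loose bystander; origin under its centre.
- spanner: Spanner 140 mm long lying flat; loose bystander; origin underneath, its length along x.
- driver: Screwdriver 170 mm long lying flat; loose bystander; origin underneath, its length along x.
- cup: Yellow plastic cup, 68 mm across, 75 mm high; loose bystander; origin under its centre.

How it is judged:
By the outcome, as a careful person would: the job done as asked, in the order asked, and still so for the second after the job is handed in, with the robot touching nothing.
It also fails if it takes over 40 s, if anything falls off the work surface, if the arm or the gripper's body presses on something with over 40 N, if the wrist force passes 120 N, or if a joint passes its speed limit or range.

## Robot

A 6-joint arm with a two-finger parallel gripper is mounted at the origin on the work surface. World frame = base frame: x ahead of the robot, y to its left, z up, the work surface at z = 0. Lengths are in m, angles in rad, forces in N, time in s.
With the tool pointing down it reaches from about 0.275 to 0.825 m from the base axis. Payload 4.9 kg.
Tool frame: the origin (TCP) lies at the very end of the fingers, on their centre line; the grasp point (between the pads) lies bot.grasp_offset behind it (bot.grasp_offset is the distance from the TCP to the grasp point, in m); z points along the fingers, y is the direction in which the jaws open and shut (so a half turn about z gives the same grasp; the last joint's range is limited). The gripper opens to 85 mm and grips with 20 to 120 N. Pads are 22 mm wide; open, the fingers measure 114 mm over their backs; the gripper's body (76 mm by 85 mm) begins 54 mm behind the grasp point. The pads swing forward as they close: fully open they stand 13 mm farther back than shut.
Start: joints at [-1.292, 0.326, -0.193, 1.052, 0, 1.437], TCP at [0.221, -0.504, 0.231] pointing down, gripper open.
Joint ranges: [-2.65, 2.65], [-0.97, 1.79], [-1.3, 1.35], [-1.93, 2.1], [-1.47, 1.37], [-3.14, 3.14]. Speed limits (rad/s): [2.57, 2.57, 3.14, 3.14, 3.14, 3.14].

## Interface

Orientations are given as a unit quaternion [w, x, y, z].
In Python, from station import bot gives the robot as it stands.
- The arm moves only by the tool send_rows, never from a script. Its argument "deltas" is a list that holds one entry, the list of rows, each a list of 5 numbers: the finger opening in mm, from 0 to 85.4, then the shift along the tool's x, y, z in mm, then the turn about the tool's z in degrees. A call has 1 to 5 rows; each row is the pose to reach, as a shift and turn from the pose measured when the call began, along the tool's axes at that moment; what a row does not reach only later rows make up. A row lasts 1/8 s, in which the tool goes at most 62.5 mm and 10.7 degrees, less where a joint would pass 70% of its speed; a pose out of reach is approached as far as the arm can. A call with a gripper value outside its range is refused whole. The fingers move at their own pace and stop on an object; "force" is the grip in N (left out, the last holds). Time passes only in rows, so rows that repeat a pose let the fingers close. It gives the time, the measured TCP pose, the force and the opening at its end, in the units of the state.
- bot.observe(): the state, without advancing time (a new reading comes with each control period).
- bot.read_camera(name): name is "scene" or "top" or "wrist"; returns a dict with "pixels" (400x640x3 uint8, blue, green, red), "range_z" (400x640 float32, m along the optical axis (not along the pixel's ray), 0 where there is no reading), "fx", "fy", "cx", "cy" (pixels), "cam_to_world" (4x4, takes a point from camera to world coordinates); the wrist camera has in their place "tool_from_camera" (4x4, takes a point from camera to tool coordinates, whose origin is the TCP and whose axes are the flange's). Camera axes: x right, y down, z forward; pixel columns grow to the right and rows downward; lengths in m; the calibration is good to about 2 mm. The wrist camera is an equidistant fisheye: a pixel r from the principal point sees the ray r / f radians off the axis. A picture is of the moment at which its call begins: read the wrist's pose just before it.
- bot.job_done(): hands the job in, once; it reports no verdict.
Trained networks look in a picture, given as the dict that the camera call returned (one of the last four; its "shot" number tells which), for a name from the list of things; names that differ only in an ending like _2 or _b are one class to them, and where a whole thing is asked for, a point or a joint stands for the part that bears it (a point fixed in the world has none). Each returns a list of dicts, best first, with "score" (0 to 1); they miss things now and then, are a little off and sometimes report something else, mostly with a low value. They report only what shows in the picture. A call takes as long as a camera call.
- bot.find_in(label, picture): "point" ([x, y, z] in m, in world coordinates, good to about 4 mm: the middle of the surface that is visible of it).
- bot.outline_of(label, picture): "pixels" (400x640 bool, what is visible of it).
The state is a dict: "t": time; "qpos": joint angles; "qd": joint speeds; "effort": joint torques, N m; "tool_pos": TCP position; "tcp_rot": TCP orientation; "force": force on the tool from outside, world axes, zero at the start; "ft_torque": the same for the moment, N m; "grip_width": finger opening in m.
Only numpy, scipy, OpenCV 4.12 (cv2) and the standard library are available. Lean on these libraries where they do the work, as an engineer would, in place of code of your own. Each camera call takes 0.05 s, during which the arm holds its last target.

## Working session

There is one attempt and no reset: what is moved stays moved. The work goes in short steps, Python scripts to look and compute and a tool call to move; the robot and the scene stay as the last step left them, time stands still between calls to the robot, and variables do not carry over. Pictures are saved under pics/ and viewed, and the job is handed in when it is done.

Besides the shell and the picture viewer there is one more tool, called after "Request:" as a command line: name --argument value ..., lists and objects as JSON in quotes. send_rows: Moves the arm, as the interface text tells. Its arguments: {"type":"object","properties":{"deltas":{"type":"array","items":{"type":"array","items":{"type":"array","items":{"type":"number"}}}},"force":{"type":"number"}},"required":["deltas"]}

```bash
mkdir -p pics; cat > h.py <<'E'
import numpy as np, cv2
from station import bot
def world(p,m=None):
    v,u=np.indices(p["range_z"].shape); z=p["range_z"]
    P=np.stack([(u-p["cx"])/p["fx"]*z,(v-p["cy"])/p["fy"]*z,z,np.ones_like(z)],-1)
    return (P@np.array(p["cam_to_world"]).T)[...,:3]
E
python3 - <<'E'
from h import *
s=bot.observe();print(s["t"],s["tool_pos"],s["tcp_rot"],s["grip_width"],bot.grasp_offset)
for n in("top","scene"):
    p=bot.read_camera(n);cv2.imwrite(f"pics/{n}0.png",p["pixels"])
    for l in["sorter","pad_left","pad_right","knob_top","pivot","tray_blue","tray_orange","ball1_center","ball2_center","lane","gate"]:
        try:print(n,l,[(np.round(d["point"],3),round(d["score"],2)) for d in bot.find_in(l,p)[:3]])
        except Exception as e:print(l,e)
E
```

```text
0.0 [ 0.2204902  -0.50323535  0.23049628] [-8.70310220e-04  9.78773210e-01  2.04944484e-01 -6.93142290e-05] 0.08559942329469776 0.0187
top sorter [(array([ 0.607, -0.085,  0.008]), 0.92), (array([ 0.57 , -0.087,  0.1  ]), 0.4)]
top pad_left [(array([ 0.572, -0.089,  0.098]), 0.63)]
top pad_right [(array([ 0.57 , -0.091,  0.1  ]), 0.85)]
top knob_top [(array([ 0.631, -0.148,  0.159]), 0.51)]
top pivot [(array([ 0.601, -0.09 ,  0.007]), 0.76)]
top tray_blue [(array([ 0.599, -0.09 ,  0.012]), 0.72)]
top tray_orange [(array([ 0.606, -0.092,  0.009]), 0.81), (array([ 0.665, -0.1  ,  0.128]), 0.26)]
top ball1_center [(array([ 0.661, -0.097,  0.127]), 0.6), (array([ 0.645, -0.094,  0.126]), 0.46)]
top ball2_center [(array([ 0.599, -0.09 ,  0.006]), 0.48), (array([ 0.663, -0.101,  0.127]), 0.36)]
top lane [(array([ 0.605, -0.088,  0.01 ]), 0.55)]
top gate [(array([ 0.571, -0.092,  0.1  ]), 0.6)]
scene sorter [(array([ 0.614, -0.086,  0.025]), 0.95), (array([ 0.487, -0.247,  0.073]), 0.39)]
scene pad_left [(array([ 0.576, -0.08 ,  0.102]), 0.74)]
scene pad_right [(array([ 0.571, -0.078,  0.099]), 0.57), (array([ 0.631, -0.154,  0.13 ]), 0.47)]
scene knob_top [(array([ 0.631, -0.152,  0.13 ]), 0.73), (array([ 0.616, -0.083,  0.023]), 0.5)]
scene pivot [(array([ 0.617, -0.083,  0.023]), 0.85)]
scene tray_blue [(array([ 0.613, -0.08 ,  0.02 ]), 0.83)]
scene tray_orange [(array([ 0.616, -0.082,  0.022]), 0.68)]
scene ball1_center []
scene ball2_center []
scene lane [(array([ 0.616, -0.078,  0.022]), 0.96)]
scene gate [(array([ 0.562, -0.078,  0.099]), 0.89)]
```

View pics/top0.png

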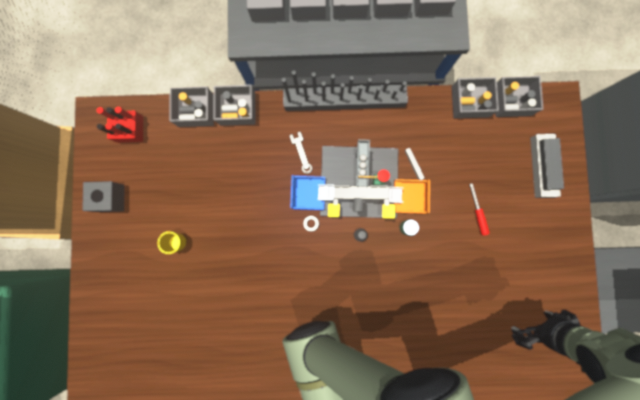

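View pics/scene0.png

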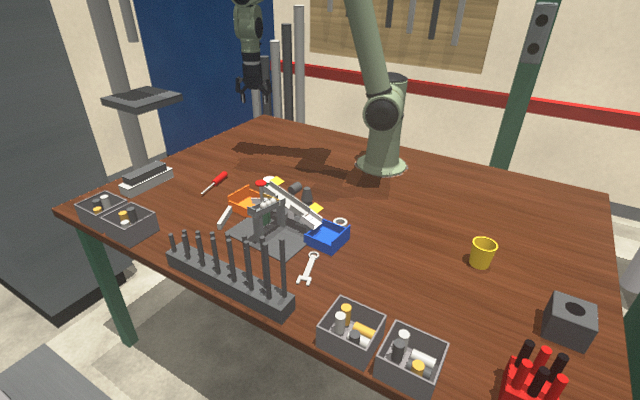

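```bash
python3 - <<'E'
from h import *
p=bot.read_camera("top");W=world(p);h=cv2.cvtColor(p["pixels"],cv2.COLOR_BGR2HSV)
np.save("W.npy",W)
ok=p["range_z"]>0
for n,lo,hi in[("yellow",20,34),("orange",8,18),("blue",95,125),("red",0,6)]:
    m=((h[...,0]>=lo)&(h[...,0]<=hi)&(h[...,1]>130)&(h[...,2]>70)&ok).astype(np.uint8)
    c,L,S,C=cv2.connectedComponentsWithStats(m)
    for i in range(1,c):
        if S[i,4]>40:
            q=W[L==i];print(n,S[i],np.round(np.median(q,0),3),np.round(q.min(0),3),np.round(q.max(0),3))
E
```

```text
yellow [507  82  12  11  47] [ 0.911 -0.596  0.065] [ 0.901 -0.644  0.001] [ 0.937 -0.588  0.075]
yellow [179  93   8   7  41] [0.912 0.46  0.064] [0.902 0.449 0.06 ] [0.922 0.47  0.071]
yellow [480  92  11  10  43] [ 0.883 -0.509  0.065] [ 0.874 -0.536  0.028] [ 0.894 -0.499  0.07 ]
yellow [462  98  12   5  59] [ 0.882 -0.463  0.027] [ 0.875 -0.482  0.019] [ 0.89  -0.444  0.032]
yellow [239 108   7   7  41] [0.856 0.268 0.065] [0.846 0.259 0.033] [0.874 0.279 0.069]
yellow [222 113  16   4  54] [0.857 0.317 0.026] [0.852 0.296 0.016] [0.865 0.343 0.031]
yellow [382 183  41  37 774] [ 0.554 -0.257  0.009] [ 0.501 -0.305 -0.004] [ 0.618 -0.157  0.123]
yellow [327 204  13  14 155] [ 0.53  -0.011  0.066] [ 0.513 -0.032 -0.002] [0.555 0.009 0.075]
yellow [157 231  29  24 537] [0.448 0.513 0.035] [ 0.409  0.466 -0.007] [0.484 0.566 0.08 ]
orange [    67     82    533    318 124554] [ 0.383  0.088 -0.   ] [-0.077 -0.851 -0.499] [0.945 1.174 0.77 ]
blue [292 177  33  33 876] [0.595 0.076 0.009] [0.54  0.015 0.   ] [0.645 0.12  0.051]
red [  96  106   47   37 1112] [0.826 0.641 0.059] [ 0.782  0.613 -0.005] [0.909 0.775 0.134]
red [378 170  12  12 120] [ 0.624 -0.158  0.16 ] [ 0.609 -0.199  0.002] [ 0.648 -0.141  0.165]
red [475 208  15  28 247] [ 0.483 -0.485  0.023] [ 0.441 -0.516 -0.004] [ 0.528 -0.467  0.033]
```

```bash
python3 - <<'E'
from h import *
p=bot.read_camera("top");W=world(p);h=cv2.cvtColor(p["pixels"],cv2.COLOR_BGR2HSV)
im=p["pixels"][120:260,270:450];cv2.imwrite("pics/topz.png",cv2.resize(im,None,fx=4.2,fy=4.2,interpolation=cv2.INTER_CUBIC))
Y=(h[...,0]>=22)&(h[...,0]<=34)&(h[...,1]>130)
v,u=np.indices(Y.shape)
def rep(n,m):
    q=W[m];print(n,m.sum(),np.round(np.median(q,0),4),np.round(q.mean(0),4),np.round((q.min(0)+q.max(0))/2,4),np.round(np.ptp(q,axis=0),3))
rep("padR",Y&(u>375)&(u<400)&(v>198)&(v<222)&(W[...,2]>.095))
rep("padL",Y&(u>322)&(u<345)&(v>198)&(v<222)&(W[...,2]>.05))
R=((h[...,0]<7)|(h[...,0]>174))&(h[...,1]>130)&(u>370)&(u<395)&(v>165)&(v<186)
rep("knob",R&(W[...,2]>.15))
# base plate edges
g=(W[...,2]>0.003)&(W[...,2]<.016)&(u>290)&(u<435)&(v>140)&(v<222)&(h[...,1]<60)
pts=W[g][:,:2].astype(np.float32);print(g.sum(),cv2.minAreaRect(pts*1000))
hi=(W[...,2]>.07)&(u>318)&(u<405)&(v>180)&(v<205);rep("trough",hi)
c=np.cov(W[hi][:,:2].T);w,V=np.linalg.eigh(c);print(V[:,1])
for n in["holder","oil_can","bearing_ring","parallel","spanner","driver","cup"]:
    print(n,[(np.round(d["point"],3),round(d["score"],2)) for d in bot.find_in(n,p)[:2]])
E
```

```text
padR 138 [ 0.5219 -0.1734  0.1138] [ 0.5218 -0.1734  0.1137] [ 0.5234 -0.1733  0.1131] [0.039 0.031 0.016]
padL 123 [ 0.5326 -0.0101  0.0662] [ 0.5325 -0.0101  0.0666] [ 0.5328 -0.0102  0.0668] [0.038 0.032 0.016]
knob 108 [ 0.6241 -0.1558  0.1596] [ 0.6241 -0.1557  0.1597] [ 0.6243 -0.1556  0.1597] [0.03  0.03  0.009]
2588 ((633.7440185546875, -93.07350158691406), (428.3174133300781, 265.9106750488281), 89.564697265625)
trough 947 [ 0.584  -0.0998  0.0982] [ 0.5826 -0.1012  0.1069] [ 0.5414 -0.0923  0.6781] [0.155 0.23  1.216]
[-0.01256239  0.99992109]
holder [(array([ 0.461, -0.091,  0.06 ]), 0.59)]
oil_can [(array([ 0.473, -0.242,  0.074]), 0.5), (array([ 0.644, -0.095,  0.123]), 0.17)]
bearing_ring [(array([0.5  , 0.062, 0.019]), 0.69), (array([ 0.61 , -0.088,  0.008]), 0.29)]
parallel [(array([ 0.688, -0.278,  0.025]), 0.78)]
spanner [(array([0.456, 0.511, 0.046]), 0.69), (array([0.738, 0.09 , 0.009]), 0.61)]
driver [(array([ 0.496, -0.478,  0.018]), 0.63), (array([0.738, 0.088, 0.012]), 0.53)]
cup [(array([0.453, 0.512, 0.042]), 0.56), (array([ 0.571, -0.09 ,  0.098]), 0.56)]
```

View pics/topz.png

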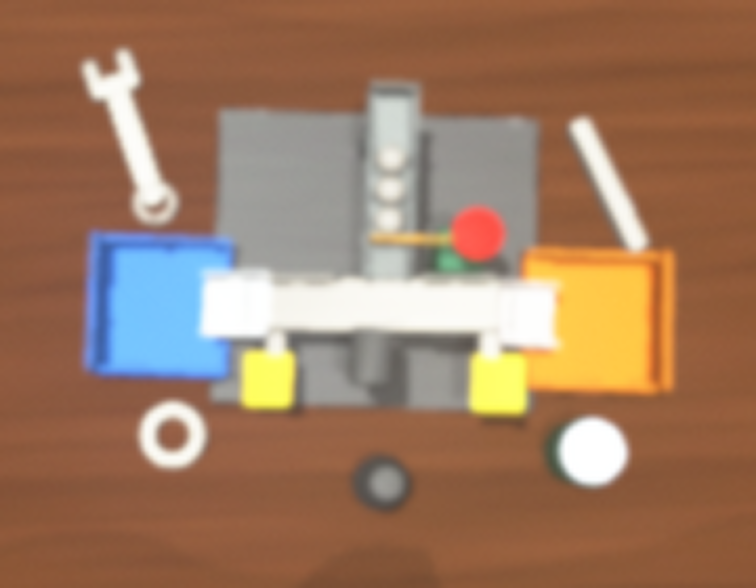

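```bash
cat > d.py <<'E'
import sys
from h import *
from scipy.spatial.transform import Rotation as R
s=bot.observe();q=np.array(s["tcp_rot"]);r=R.from_quat(np.r_[q[1:],q[0]])
t=np.array([float(a) for a in sys.argv[1:4]])
print(s["t"],s["tool_pos"],s["force"],s["grip_width"],"delta mm",np.round(r.inv().apply(t-np.array(s["tool_pos"]))*1000,1))
print(np.round(r.as_matrix(),3))
E
python3 d.py .518 -.175 .150
```

```text
1.65 [ 0.22066701 -0.50382004  0.23128039] [0.07480865 0.58522566 0.26415343] 0.08513678384199373 delta mm [ 404.3 -181.9   81.3]
[[ 0.916  0.401  0.   ]
 [ 0.401 -0.916 -0.   ]
 [-0.     0.    -1.   ]]
```

Request:
send_rows --deltas '[[[0,50,-22,0,0],[0,105,-47,0,0],[0,160,-72,0,0],[0,215,-97,0,0],[0,265,-119,0,0]]]'

```text
t: 2.28
tool_pos: [0.4169, -0.2869, 0.2315]
tcp_rot: [0.0, 0.979, 0.205, 0.0]
force: [0.6, -1.1, 0.7]
grip_width: 0.0004
```

Request:
send_rows --deltas '[[[0,50,-23,0,0],[0,100,-45,0,0],[0,138,-62,20,0],[0,138,-62,60,0],[0,138,-62,80,0]]]'

```text
t: 2.9
tool_pos: [0.5178, -0.1734, 0.1495]
tcp_rot: [-0.001, 0.979, 0.206, -0.001]
force: [-0.2, 0.4, -0.5]
grip_width: -0.0002
```

```bash
python3 d.py .518 -.175 .080; python3 - <<'E'
from h import *
p=bot.read_camera("scene");cv2.imwrite("pics/s1.png",cv2.resize(p["pixels"][160:270,200:370],None,fx=4.5,fy=4.5,interpolation=cv2.INTER_CUBIC))
E
```

```text
2.9 [ 0.5178379  -0.17338088  0.14951599] [-0.20005457  0.35356439 -0.46128286] -0.00020453553147185992 delta mm [-0.4  1.6 69.5]
[[ 0.915  0.403 -0.002]
 [ 0.403 -0.915  0.001]
 [-0.001 -0.001 -1.   ]]
```

View pics/s1.png

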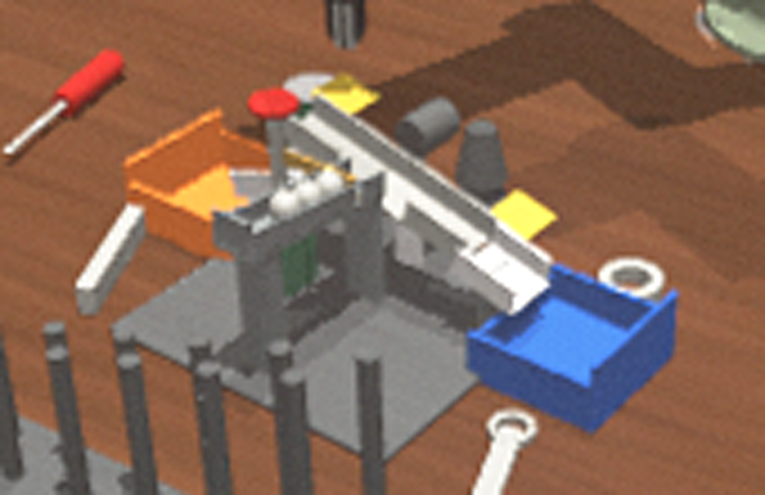

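The gate slopes down to blue. The raised right pad is at about (345,95) in the crop, with the shut fingertips above it at (345,40). I'm pressing it down.

Request:
send_rows --deltas '[[[0,0,1,25,0],[0,0,1,38,0],[0,0,1,48,0],[0,0,1,58,0],[0,0,1,68,0]]]'

```text
t: 3.58
tool_pos: [0.5171, -0.1742, 0.0795]
tcp_rot: [-0.001, 0.979, 0.206, -0.002]
force: [-0.3, 1.3, 0.2]
grip_width: -0.0003
```

Request:
send_rows --deltas '[[[0,0,0,3,0],[0,0,0,3,0],[0,0,0,-30,0],[0,0,0,-80,0],[0,0,0,-115,0]]]'

```text
t: 4.2
tool_pos: [0.5183, -0.1747, 0.1971]
tcp_rot: [-0.0, 0.979, 0.206, -0.0]
force: [0.4, 0.3, -0.3]
grip_width: -0.0002
```

```bash
python3 d.py .6241 -.1560 .185; python3 - <<'E'
from h import *
p=bot.read_camera("scene");cv2.imwrite("pics/s2.png",cv2.resize(p["pixels"][160:270,200:370],None,fx=4.5,fy=4.5,interpolation=cv2.INTER_CUBIC))
E
```

```text
4.2 [ 0.518253   -0.17470549  0.19710876] [ 0.36446533  0.27672947 -0.29895012] -0.00022149639926947513 delta mm [104.4  25.5  12. ]
[[ 0.915  0.402 -0.001]
 [ 0.402 -0.915  0.   ]
 [-0.001 -0.001 -1.   ]]
```

View pics/s2.png

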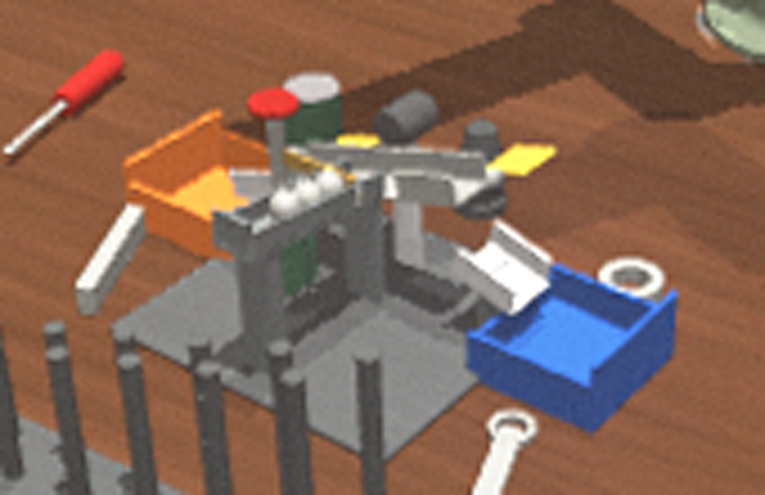

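The gate has tipped over: the left pad is now up at (525,158), and all three balls are still in the lane. Next is the knob.

Request:
send_rows --deltas '[[[0,50,12,0,0],[0,104,25,0,0],[0,104,25,12,0],[0,104,25,25,0],[0,104,25,28,0]]]'

```text
t: 4.88
tool_pos: [0.6236, -0.1566, 0.1723]
tcp_rot: [0.001, 0.979, 0.205, 0.0]
force: [-0.4, -0.1, -0.3]
grip_width: 0.0003
```

```bash
python3 d.py .6241 -.1560 .1365
```

```text
4.875 [ 0.62361474 -0.15656885  0.17231734] [-0.44102325 -0.10452256 -0.2616494 ] 0.0002938657462606163 delta mm [ 0.6 -0.4 35.8]
[[ 0.916  0.402  0.001]
 [ 0.402 -0.916 -0.001]
 [ 0.001  0.002 -1.   ]]
```

Request:
send_rows --deltas '[[[0,0,0,14,0],[0,0,0,24,0],[0,0,0,31,0],[0,0,0,35,0],[0,0,0,36,0]]]'

```text
t: 5.5
tool_pos: [0.6233, -0.157, 0.1364]
tcp_rot: [0.001, 0.979, 0.205, 0.0]
force: [-3.0, -2.1, 4.8]
grip_width: -0.0002
```

```bash
python3 d.py .6241 -.1560 .1365; python3 - <<'E'
from h import *
p=bot.read_camera("scene");cv2.imwrite("pics/s3.png",cv2.resize(p["pixels"][160:270,200:370],None,fx=4.5,fy=4.5,interpolation=cv2.INTER_CUBIC))
E
```

```text
5.5 [ 0.62328036 -0.15700384  0.13637063] [-2.99822778 -2.14507315  4.79897932] -0.00022051999216497135 delta mm [ 1.2 -0.6 -0.1]
[[ 0.916  0.402  0.001]
 [ 0.402 -0.916 -0.002]
 [-0.     0.002 -1.   ]]
```

View pics/s3.png

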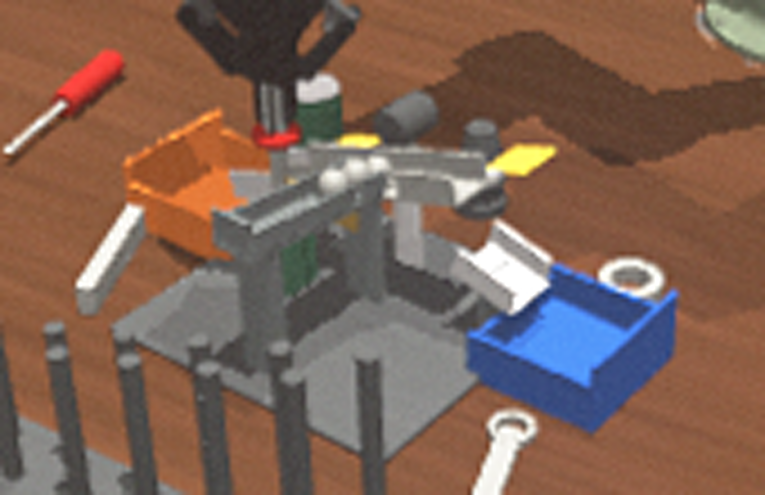

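The knob is down, at (275,135), and the balls are rolling out of the lane, at (330–380,170). I'm holding it there.

Request:
send_rows --deltas '[[[0,0,0,0,0],[0,0,0,0,0],[0,0,0,0,0],[0,0,0,0,0],[0,0,0,0,0]]]'

```text
t: 6.18
tool_pos: [0.6233, -0.157, 0.1364]
tcp_rot: [0.001, 0.979, 0.205, 0.0]
force: [-1.7, -1.7, 4.1]
grip_width: -0.0002
```

Request:
send_rows --deltas '[[[0,0,0,0,0],[0,0,0,0,0],[0,0,0,0,0],[0,0,0,0,0],[0,0,0,0,0]]]'

```text
t: 6.8
tool_pos: [0.6233, -0.157, 0.1364]
tcp_rot: [0.001, 0.979, 0.205, 0.0]
force: [-1.7, -1.1, 4.7]
grip_width: -0.0002
```

Request:
send_rows --deltas '[[[0,0,0,0,0],[0,0,0,0,0],[0,0,0,0,0],[0,0,0,0,0],[0,0,0,0,0]]]'

```text
t: 7.42
tool_pos: [0.6233, -0.157, 0.1364]
tcp_rot: [0.001, 0.979, 0.205, 0.0]
force: [-3.3, -1.1, 3.9]
grip_width: 0.0001
```

Request:
send_rows --deltas '[[[0,0,0,0,0],[0,0,0,0,0],[0,0,0,0,0],[0,0,0,0,0],[0,0,0,0,0]]]'

```text
t: 8.05
tool_pos: [0.6233, -0.157, 0.1364]
tcp_rot: [0.001, 0.979, 0.205, 0.0]
force: [-2.0, -2.4, 4.8]
grip_width: -0.0003
```

```bash
python3 d.py .6241 -.1560 .1365; python3 - <<'E'
from h import *
p=bot.read_camera("scene");cv2.imwrite("pics/s4.png",cv2.resize(p["pixels"][160:270,200:370],None,fx=4.5,fy=4.5,interpolation=cv2.INTER_CUBIC))
E
```

```text
8.05 [ 0.62325397 -0.15702647  0.1363777 ] [-2.01811983 -2.3884764   4.77012439] -0.0003430895487601316 delta mm [ 1.2 -0.6 -0.1]
[[ 0.916  0.402  0.   ]
 [ 0.402 -0.916 -0.002]
 [-0.     0.002 -1.   ]]
```

View pics/s4.png

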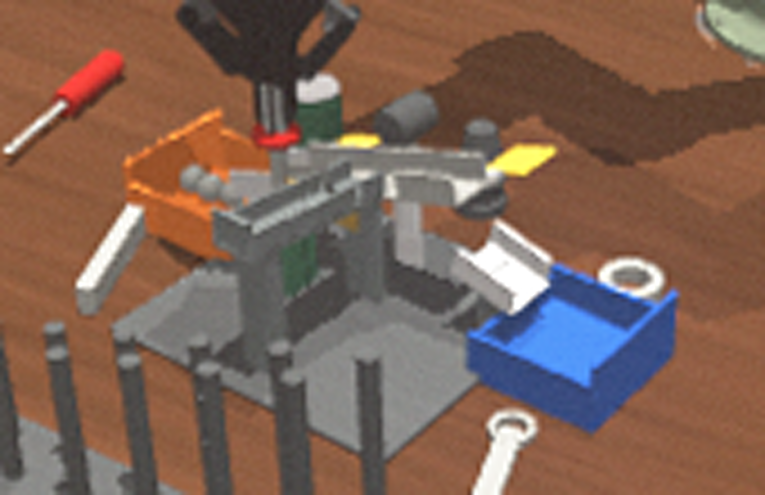

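The lane is empty and at least two balls show in the orange tray, at (190,178) and (210,187). I'm letting the knob up and backing off so I can see all three.

Request:
send_rows --deltas '[[[0,0,0,-8,0],[0,0,0,-20,0],[0,0,0,-35,0],[0,0,0,-70,0],[0,0,0,-110,0]]]'

```text
t: 8.72
tool_pos: [0.6229, -0.156, 0.2474]
tcp_rot: [0.0, 0.979, 0.205, -0.0]
force: [0.5, 0.4, -0.2]
grip_width: 0.0001
```

Request:
send_rows --deltas '[[[0,-50,20,-5,0],[0,-100,45,-5,0],[0,-150,68,-5,0],[0,-200,90,-5,0],[0,-250,112,-5,0]]]'

```text
t: 9.35
tool_pos: [0.4383, -0.3599, 0.2534]
tcp_rot: [0.0, 0.979, 0.206, 0.001]
force: [0.0, -1.0, 0.0]
grip_width: -0.0001
```

```bash
python3 - <<'E'
from h import *
s=bot.observe();print(s["t"],s["tool_pos"],s["force"])
a=bot.read_camera("scene");b=bot.read_camera("top");f=lambda i:cv2.resize(i,None,fx=4.2,fy=4.2,interpolation=cv2.INTER_CUBIC)
cv2.imwrite("pics/s5.png",f(a["pixels"][160:270,200:370]));cv2.imwrite("pics/t5.png",f(b["pixels"][120:260,270:450]))
W=world(b);h=cv2.cvtColor(b["pixels"],cv2.COLOR_BGR2HSV);v,u=np.indices(h.shape[:2])
Rm=((h[...,0]<7)|(h[...,0]>174))&(h[...,1]>130)&(u>370)&(u<395)&(v>160)&(v<186)
print("knob",Rm.sum(),np.median(W[Rm],0))
E
```

```text
9.35 [ 0.43825237 -0.35986217  0.25342281] [ 0.03188689 -0.9966843   0.03120652]
knob 121 [ 0.62431148 -0.15769181  0.15987703]
```

View pics/s5.png

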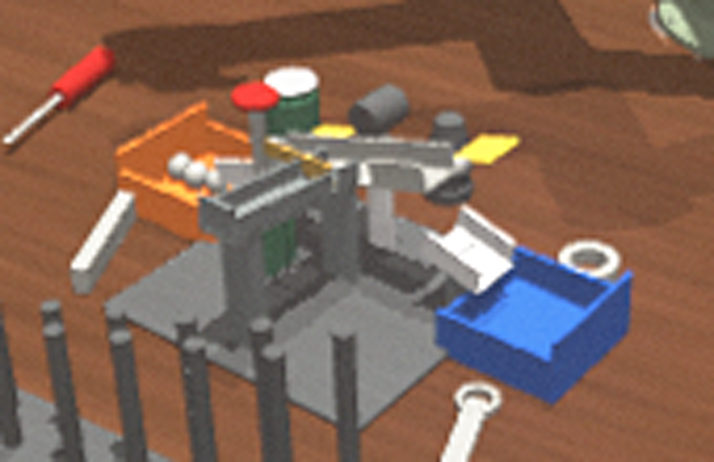

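View pics/t5.png

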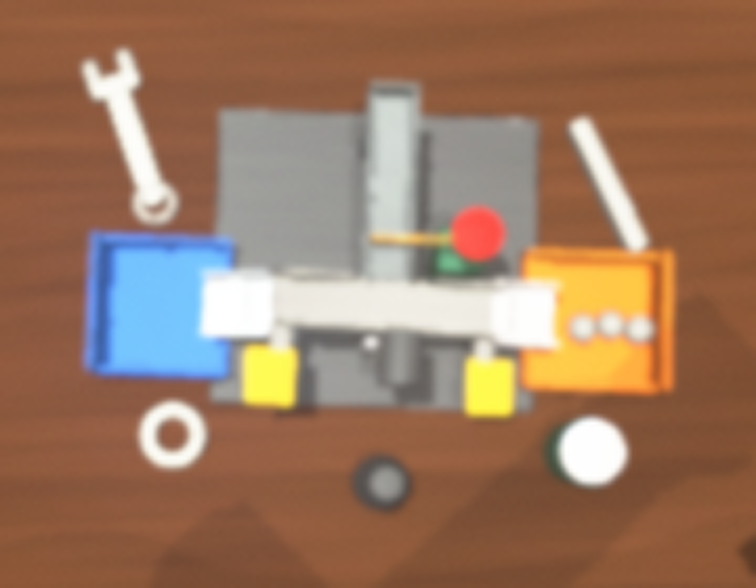

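All three balls are in the orange tray, at (583,327), (611,325) and (640,327) in the top view. The lane is empty, the knob is back up, and the surrounding things look unmoved.

```bash
python3 -c "
from station import bot
print(bot.job_done())"
```

```text
the job is handed in; nothing more can be done
None
```

The job is done and handed in: all three balls rolled into the orange tray, at about 9.5 s of the 40 s allowed.

- **Gate:** it started sloping down to the blue side. I pushed the raised right pad down with the fingers shut until it tipped over. A picture before I pressed the knob showed it over, with all three balls still in the lane.
- **Release:** I pressed the knob about 24 mm down and held it for about 2.5 s, with about 5 N of vertical force. It then came back up; its top measured 0.160 m, as at the start.
- **Last checks:** the final pictures show three balls in the orange tray, an empty lane and the gate still over. The tools and other things near the sorter look unmoved. The arm was clear of everything, with wrist force near zero (about 1 N).
- **Not checked again:** I did not look again at the cup, and only the scene view shows the driver; both are well away from where the arm worked. No check failed. Early on, the detector often gave wrong or mixed-up points for sorter parts, so I measured the pads and knob from colour and depth instead.

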